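Bring the red-lidded jar to the front of the sauce carousel

ROBOT

A 7-joint arm with a two-finger parallel gripper is mounted at the origin on the work surface. World frame = base frame: x ahead of the robot, y to its left, z up, the work surface at z = 0. Lengths are in m, angles in degrees, forces in N, time in s.
With the tool pointing down it reaches from about 0.425 to 0.875 m from the base axis. Payload 4.7 kg.
Tool frame: the origin (TCP) lies on the centre line of the jaws, within the pads' length; the fingertips stand 8 mm ahead of it and the grasp point (between the pads) lies 11 mm behind it; z points along the fingers, x is the direction in which the jaws open and shut, and the axes are right-handed (so a half turn about z gives the same grasp; the last joint's range is limited). The gripper opens to 87 mm and grips with 3 to 60 N. Pads are 19 mm wide; open, the fingers measure 117 mm over their backs; the gripper's body (75 mm by 190 mm) begins 51 mm behind the grasp point.
Start: joints at [73.172, 18.392, -4.016, 83.108, 1.295, 78.541, -3.26], TCP at [0.197, -0.619, 0.231] pointing down, gripper open.
Joint ranges: [-163.93, 163.93], [-17.29, 119.83], [-79.2, 71.16], [3.27, 140.29], [-89.18, 269.18], [5.43, 117.66], [-154.24, 154.24]. Speed limits (degrees/s): [147.25, 147.25, 180, 180, 180, 180, 180].

INTERFACE

Orientations are given as [roll, pitch, yaw] about the fixed x, y, z axes, in that order (R = Rz(yaw) Ry(pitch) Rx(roll)).
In Python, from cell import telemetry, read_camera, get_calibration, sign_off gives the robot as it stands. The module is installed in compiled form; this text tells all that it offers.
- The arm moves only by the tool carry_out, never from a script. Its arguments are lists of equal length, an entry for each row: "translation": the shift along the tool's x, y, z in cm, a list of three; "turn": the turn about the tool's z in rad; "gripper": the opening, from 0 (shut) to 1 (fully open). In form: {"translation": [[dx, dy, dz], ...], "turn": [turn, ...], "gripper": [gripper, ...]}. A call has 1 to 5 rows; each row is the pose to reach, as a shift and turn from the pose commanded when the call began, along the tool's axes at that moment; what a row does not reach only later rows make up. A row lasts 1/8 s, in which the tool goes at most 62.5 mm and 10.7 degrees, less where a joint would pass 70% of its speed; a pose out of reach is approached as far as the arm can. A call with a gripper value outside its range is refused whole. The fingers move at their own pace and stop on an object; "squeeze" is the grip in N (left out, the last holds). Time passes only in rows, so rows that repeat a pose let the fingers close. It gives the time, the measured TCP pose, the force and the opening at its end, in the units of the state.
- telemetry.get_obs(): the state, without advancing time (a new reading comes with each control period).
- read_camera(name): name is "scene" or "side" or "wrist"; returns the picture (384x512x3 uint8, red, green, blue); there is no depth.
- get_calibration(name): a dict with "fx", "fy", "cx", "cy" (pixels), "R" (3x3) and "t" (3): a world point X has camera coordinates R X + t. Camera axes: x right, y down, z forward; pixel columns grow to the right and rows downward; lengths in m; the calibration is good to about 2 mm. A picture is of the moment at which its call begins: read the wrist's pose just before it. get_calibration takes no time and is no camera call; for the wrist camera it gives the pose at the moment of the call.
- sign_off(): hands the job in, once; it reports no verdict.
The state is a dict: "time_s": time; "qpos": joint angles; "joint_velocities": joint speeds; "effort": joint torques, N m; "tool_pos": TCP position; "tool_rot": TCP orientation; "force": force on the tool from outside, world axes, zero at the start; "wrist_torque": the same for the moment, N m; "grip_width": finger opening in m.
Only numpy, scipy, OpenCV 4.12 (cv2) and the standard library are available. Lean on these libraries where they do the work, as an engineer would, in place of code of your own. Each camera call takes 0.05 s, during which the arm holds its last target.

TASK

Lift the canister by its handle off the stand in the middle of the sauce carousel and set it down gently, upright and let go, on the round green mat beside it, before you turn anything. Then turn the carousel until the jar with the red lid stands squarely at the front, in line with the yellow arrowhead on the rim of its base, and finish still gripping that red-lidded jar, holding the carousel still. Leave everything else on the table where it is.

Things in the scene. Friction and masses are not known exactly. Their poses are not given: they have to be found in the camera images.
- canister: loose aluminium canister with a green stripe and closed steel lid, 92 mm wide, about 0.4 kg; it starts on the stand in the carousel's middle, 60 mm above the table. Origin: centre of its underside, z up. A rigid hoop handle of 12 mm thick dark round bar stands over the lid: straight level top bar along the canister's own x axis, 60 mm long, bar centre 158 mm above the origin; 64 mm clear below the bar centre down to the lid (lid top at 94 mm)
- canister_handle (a point): middle of the canister's handle bar (bar centre, 158 mm above the canister's underside); axes as the canister's
- mat_top (a point): centre of the top face of the round green mat where the canister goes: 140 mm diameter, 4 mm thick, fixed to the table
- carousel_axis (a point): centre of the round wooden stand (100 mm diameter, top 60 mm above the table) in the carousel's middle, on the vertical turning axis. It does not turn. The dark round base plate is 356 mm in diameter, 12 mm high, fixed; above it a wooden disc of 290 mm diameter turns, its top 28 mm above the table, carrying five jars evenly spaced (72 degrees apart) on a circle of 110 mm radius
- red_lid (a point): centre of the red lid at mid height, 110 mm above the table, 110 mm from the turning axis. The red-lidded jar has a yellow label; the other four jars have black lids. All five are fixed to the disc and turn with it, upright: glass 51 mm in diameter from 28 mm above the table, lid 54 mm in diameter and 22 mm tall, its top 122 mm above the table. The lid may be pinched from above along any direction
- front_place (a point): fixed point where the red lid's centre must come: 110 mm from the axis, 110 mm above the table, in the direction of the yellow arrowhead on the rim of the base plate, which points inward at this place (roughly towards the robot)
- carousel (a joint): turn of the carousel in rad, anticlockwise seen from above; 0 or 2 pi (6.28) puts the red jar at the front. It starts between 0.8 and 5.5 and turns freely either way from -1.5 to 7.8. Light friction (about 0.08 N m, 0.7 N at the jars), no spring; it stays where it is left
- ginger: bystander, leave alone: tan ginger root, about 100 x 75 x 30 mm, near the mat; origin under its middle
- sauce: bystander, leave alone: brown sauce bottle with white cap and yellow label, 52 mm wide, 150 mm tall, beyond the mat; origin under its middle
- ginger_b: bystander, leave alone: small tan ginger piece, about 85 x 40 x 28 mm, behind the carousel; origin under its middle
- yam: bystander, leave alone: brown yam stick, 38 mm thick, 170 mm long, lying at the left side; origin under its middle
- cup: bystander, leave alone: white cup, 76 mm wide, 90 mm tall, at the right side; origin under its middle
- vinegar: bystander, leave alone: green bottle, 48 mm wide, 130 mm tall, at the right side; origin under its middle
- tin: bystander, leave alone: tin with orange label, 66 mm wide, 70 mm tall, at the left side; origin under its middle

How it is judged:
By the outcome, as a careful person would: the job done as asked, in the order asked, and still so for the second after the job is handed in, while the arm keeps its last pose, push and grip.
It also fails if it takes over 64 s, if anything falls off the work surface, if the arm or the gripper's body presses on something with over 40 N, if the wrist force passes 120 N, or if a joint passes its speed limit or range.

## Working session

There is one attempt and no reset: what is moved stays moved. The work goes in short steps, Python scripts to look and compute and a tool call to move; the robot and the scene stay as the last step left them, time stands still between calls to the robot, and variables do not carry over. Pictures are saved under pics/ and viewed, and the job is handed in when it is done.

Besides the shell and the picture viewer there is one more tool, called after "Request:" as a command line: name --pt "numbers of a row" for each row, then --argument value for the rest. carry_out: Moves the arm, as the interface text tells. Its arguments: {"type":"object","properties":{"translation":{"type":"array","items":{"type":"array","items":{"type":"number"}}},"turn":{"type":"array","items":{"type":"number"}},"gripper":{"type":"array","items":{"type":"number"}},"squeeze":{"type":"number"}},"required":["translation","turn","gripper"]}

```bash
mkdir -p pics; python3 - <<'E'
from cell import *
import cv2
o=telemetry.get_obs();print(o)
for n in ("scene","side","wrist"):
    im=read_camera(n);cv2.imwrite(f"pics/{n}0.png",im[:,:,::-1]);c=get_calibration(n);print(n,c)
E
```

```text
{'time_s': 0.0, 'qpos': array([73.17277789, 18.43782263, -4.01636713, 83.17633646,  1.29454172,
       78.54121503, -3.26017933]), 'joint_velocities': array([-0.08181108,  0.0383853 ,  0.0450041 , -0.01652751,  0.00558756,
       -0.01201939, -0.00072924]), 'effort': array([-3.15005782e-04, -4.91291749e+01, -4.03981721e-01, -3.12528169e+01,
       -6.39115996e-02,  4.35171963e-02,  1.92136604e-04]), 'tool_pos': array([ 0.19671506, -0.61893771,  0.22946307]), 'tool_rot': array([ 1.79994832e+02,  1.10149447e-01, -7.23624793e+01]), 'force': array([ 0.22271382,  0.15020826, -0.18487544]), 'wrist_torque': array([-0.01618   , -0.02696185, -0.02131292]), 'grip_width': 0.08695710925796409}
scene {'fx': 478.9297890511691, 'fy': 478.9297890511691, 'cx': 260.6488977030273, 'cy': 190.2649775359095, 'R': array([[-0.42307642,  0.90582848,  0.02193416],
       [ 0.53409783,  0.26886448, -0.80153066],
       [-0.73194661, -0.32739374, -0.59755125]]), 't': array([ 0.21794399, -0.1635004 ,  1.99863743])}
side {'fx': 359.1526529858332, 'fy': 359.1526529858332, 'cx': 249.08550963938575, 'cy': 196.17199419113456, 'R': array([[-0.97290814, -0.23027631, -0.02055647],
       [-0.14729484,  0.68592818, -0.71260562],
       [ 0.17819645, -0.69027194, -0.70126362]]), 't': array([0.51607048, 0.19249252, 1.25965627])}
wrist {'fx': 344.7457292085712, 'fy': 344.7457292085712, 'cx': 256.7196441237922, 'cy': 191.50098390512133, 'R': array([[ 0.30228681, -0.95321614, -0.00129383],
       [-0.92390348, -0.29332457,  0.24568893],
       [-0.23457417, -0.07307315, -0.96934786]]), 't': array([-0.64940492, -0.03049377,  0.38852274])}
```

View pics/scene0.png

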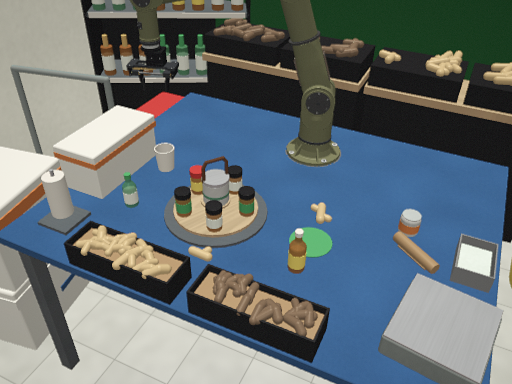

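View pics/side0.png

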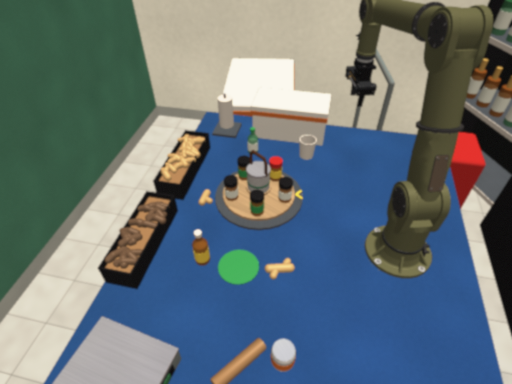

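View pics/wrist0.png

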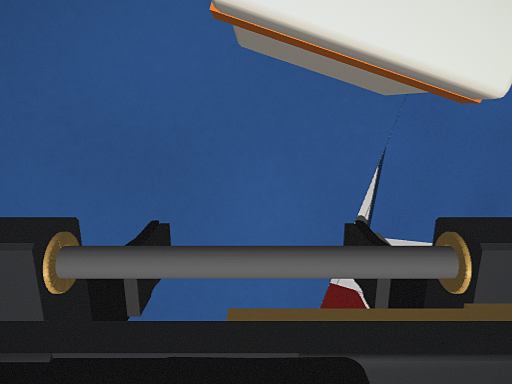

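Scene: canister at (215,185) with handle arch (215,162), mat at (310,242), red lid (197,172). Side: arrow at (299,195), red lid (276,160), mat (238,266). Next I'll zoom and measure.

```bash
cat > h.py <<'E'
from cell import *
import cv2, numpy as np
def plane(c,p,z):
    d=np.array([(p[0]-c['cx'])/c['fx'],(p[1]-c['cy'])/c['fy'],1.]);R=c['R'];o=-R.T@c['t'];d=R.T@d
    return o+d*(z-o[2])/d[2]
def tri(cs,ps):
    A=[];b=[]
    for c,p in zip(cs,ps):
        d=np.array([(p[0]-c['cx'])/c['fx'],(p[1]-c['cy'])/c['fy'],1.]);d=c['R'].T@d;d/=np.linalg.norm(d);o=-c['R'].T@c['t']
        P=np.eye(3)-np.outer(d,d);A.append(P);b.append(P@o)
    return np.linalg.lstsq(np.vstack(A),np.hstack(b),rcond=None)[0]
def proj(c,X):
    q=c['R']@np.asarray(X)+c['t'];return np.array([c['fx']*q[0]/q[2]+c['cx'],c['fy']*q[1]/q[2]+c['cy']])
def blobs(m,amin=8):
    n,l,s,ce=cv2.connectedComponentsWithStats(m.astype(np.uint8));return [(ce[i].round(2),s[i].tolist()) for i in range(1,n) if s[i][4]>=amin]
E
python3 - <<'E'
from h import *
for n,(x0,y0,x1,y1) in dict(scene=(150,140,350,280),side=(200,130,320,290)).items():
    im=cv2.imread(f'pics/{n}0.png');c=get_calibration(n);h=cv2.cvtColor(im,cv2.COLOR_BGR2HSV);H,S,V=[h[...,i].astype(int) for i in range(3)]
    g=(H>50)&(H<75)&(S>180)&(V>90)
    box=np.zeros_like(g);box[y0:y1,x0:x1]=1
    for p,s in blobs(g&box,60):print(n,'green',p,s,plane(c,p,.004))
    r=((H<6)|(H>174))&(S>150)&(V>80)
    for p,s in blobs(r&box,15):print(n,'red',p,s,plane(c,p,.112))
    y=(H>22)&(H<33)&(S>150)&(V>150)
    for p,s in blobs(y&box):print(n,'yel',p,s,plane(c,p,.012))
    cv2.imwrite(f'pics/{n}z.png',cv2.resize(im[y0:y0+120,x0:x0+140],None,fx=5,fy=5,interpolation=cv2.INTER_CUBIC))
E
```

```text
scene red [195.74 171.63] [190, 166, 12, 13, 138] [ 0.48642321 -0.26484924  0.112     ]
side red [275.47 161.91] [270, 157, 12, 11, 117] [ 0.48084871 -0.26239063  0.112     ]
side yel [275.81 174.14] [272, 172, 9, 6, 36] [ 0.48354992 -0.30261681  0.012     ]
side yel [297.95 194.23] [295, 191, 7, 7, 22] [ 0.37383582 -0.1993607   0.012     ]
side yel [203.47 256.53] [200, 251, 8, 11, 58] [0.65092481 0.17670973 0.012     ]
```

View pics/scenez.png

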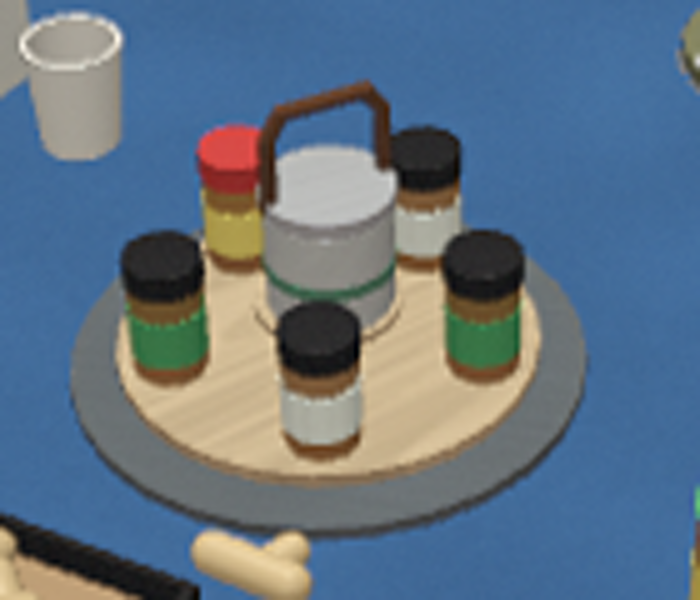

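View pics/sidez.png

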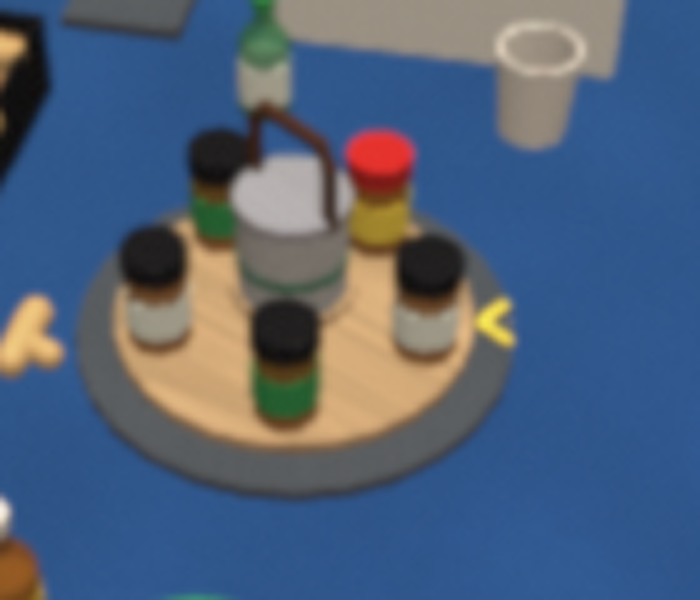

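```bash
python3 - <<'E'
from h import *
C={};L={}
for n,(x0,y0,x1,y1) in dict(scene=(150,140,350,280),side=(200,130,320,290)).items():
    im=cv2.imread(f'pics/{n}0.png');c=C[n]=get_calibration(n);h=cv2.cvtColor(im,cv2.COLOR_BGR2HSV);H,S,V=[h[...,i].astype(int) for i in range(3)]
    box=np.zeros_like(H);box[y0:y1,x0:x1]=1
    g=(H>50)&(H<85)&(S>130)&(V>60)&(box>0)
    for p,s in blobs(g,300):
        k,_=cv2.findContours(g.astype(np.uint8),0,2);k=max(k,key=cv2.contourArea)
        q=np.array([plane(c,a[0],.004)[:2] for a in k]);print(n,'green',p,s,plane(c,p,.004),np.ptp(q,0),(q.max(0)+q.min(0))/2,cv2.minEnclosingCircle(q.astype(np.float32)*1000))
    b=(V<55)&(box>0)
    for p,s in blobs(b,60):print(n,'blk',p,s,plane(c,p,.111)); 
P=[((205,162.6),(224,157.6)),((252.4,151.2),(265.6,160))]
for a,b in((0,0),(0,1),(1,0),(1,1)):
    X=tri([C['scene'],C['side']],[P[0][a],P[1][b]]);print(a,b,X,proj(C['scene'],X)-P[0][a],proj(C['side'],X)-P[1][b])
E
```

```text
scene blk [234.64 171.35] [228, 166, 14, 12, 149] [ 0.42267577 -0.14603924  0.111     ]
scene blk [182.1  193.06] [175, 187, 16, 13, 181] [ 0.61112206 -0.24102005  0.111     ]
scene blk [246.34 192.72] [239, 186, 16, 14, 185] [ 0.51524734 -0.054521    0.111     ]
scene blk [213.42 207.32] [206, 200, 16, 15, 202] [ 0.63020105 -0.11312472  0.111     ]
scene blk [176.73 263.03] [150, 243, 41, 37, 476] [ 0.88691345 -0.0824784   0.111     ]
scene blk [208.62 271.37] [197, 264, 25, 16, 154] [0.87544507 0.01114049 0.111     ]
side green [238.08 266.6 ] [218, 250, 41, 35, 1124] [0.52490925 0.18565808 0.004     ] [0.13924133 0.13988232] [0.52546597 0.18263328] ((525.492919921875, 182.79434204101562), 70.56389617919922)
side blk [203.85 147.44] [200, 133, 9, 32, 162] [ 0.7961969  -0.29669778  0.111     ]
side blk [244.4  160.31] [238, 153, 16, 14, 121] [ 0.60633118 -0.24777618  0.111     ]
side blk [229.87 181.31] [224, 175, 12, 13, 120] [ 0.63022797 -0.11274663  0.111     ]
side blk [285.53 183.02] [280, 177, 13, 13, 128] [ 0.4212765  -0.14738195  0.111     ]
side blk [256.51 196.18] [251, 190, 12, 13, 136] [ 0.51326446 -0.05505367  0.111     ]
0 0 [ 0.55607974 -0.18124921  0.21523138] [0.0338933  0.06025593] [ 0.01829231 -0.05642002]
0 1 [ 0.50829715 -0.20694659  0.17105854] [1.25904229 2.16544336] [ 0.66534862 -2.07434986]
1 0 [ 0.54440678 -0.12211032  0.25247547] [-1.12300241 -2.04446279] [-0.65991619  1.95849176]
1 1 [ 0.49863246 -0.14408885  0.21209742] [0.01242513 0.02192445] [ 0.00718158 -0.021466  ]
```

Measured: the mat is at (0.525, 0.183) and the axis at about (0.532, -0.1645). The bar middle is about (0.527, -0.163), with the bar running at -33°, and the triangulated height of 0.214 agrees with the expected 0.218. The red lid sits at -116° and the arrow at about -167.5°, so the joint is at about 0.90 rad. I'll raise the arm and go over the handle.

Request:
carry_out --pt "0 0 -6" --pt "0 0 -12" --pt "-3 -4 -13" --pt "-6.5 -8.8 -13" --pt "-10 -13.5 -13" --turn '[0, -0.18, -0.36, -0.54, -0.72]' --gripper '[1, 1, 1, 1, 1]'

```text
time_s: 0.78
tool_pos: [0.2962, -0.4817, 0.3605]
tool_rot: [180.0, -0.0, -30.8]
force: [0.5, -0.2, -0.3]
grip_width: 0.0868
```

```bash
cat >> h.py <<'E'
def todo(X,yaw):
    o=telemetry.get_obs();y=np.radians(o['tool_rot'][2]);d=np.array(X)-o['tool_pos']
    ex=np.array([np.cos(y),np.sin(y)]);ey=np.array([np.sin(y),-np.cos(y)])
    t=-((yaw-o['tool_rot'][2]+180)%360-180)
    print('t',o['time_s'],o['tool_pos'].round(4),o['tool_rot'].round(2),'F',o['force'].round(1),'w',o['grip_width'].round(4));print('shift cm',(100*np.array([d[:2]@ex,d[:2]@ey,-d[2]])).round(2),'turn',round(np.radians(t),3))
E
python3 -c "
from h import *
todo([.527,-.163,.33],57.1)"
```

```text
Traceback (most recent call last):
  File "h.py", line 20, in todo
    print('t',o['time_s'],o['tool_pos'].round(4),o['tool_rot'].round(2),'F',o['force'].round(1),'w',o['grip_width'].round(4));print('shift cm',(100*np.array([d[:2]@ex,d[:2]@ey,-d[2]])).round(2),'turn',round(np.radians(t),3))
                                                                                                    ^^^^^^^^^^^^^^^^^^^^^
AttributeError: 'float' object has no attribute 'round'
```

```bash
sed -i "s/o\['grip_width'\].round(4)/round(o['grip_width'],4)/" h.py; python3 -c "
from h import *
todo([.527,-.163,.33],57.1)"
```

```text
t 0.775 [ 0.2962 -0.4817  0.3605] [ 1.800e+02 -1.000e-02 -3.079e+01] F [ 0.5 -0.2 -0.3] w 0.0868
shift cm [  3.51 -39.19   3.05] turn -1.534
```

Request:
carry_out --pt "0.6 -5 0" --pt "1.2 -10 0" --pt "1.7 -15 0" --pt "2.2 -20 0" --pt "2.7 -25 0" --turn '[-0.18, -0.36, -0.54, -0.72, -0.9]' --gripper '[1, 1, 1, 1, 1]'

```text
time_s: 1.4
tool_pos: [0.4482, -0.2817, 0.3604]
tool_rot: [180.0, 0.0, 20.8]
force: [0.2, 0.1, -0.1]
grip_width: 0.0868
```

```bash
python3 -c "
from h import *
todo([.527,-.163,.33],57.1)
cv2.imwrite('pics/w1.png',read_camera('wrist')[:,:,::-1])"
```

```text
t 1.4 [ 0.4482 -0.2817  0.3604] [1.7999e+02 2.0000e-02 2.0780e+01] F [ 0.2  0.1 -0.1] w 0.0868
shift cm [11.58 -8.3   3.04] turn -0.634
```

View pics/w1.png

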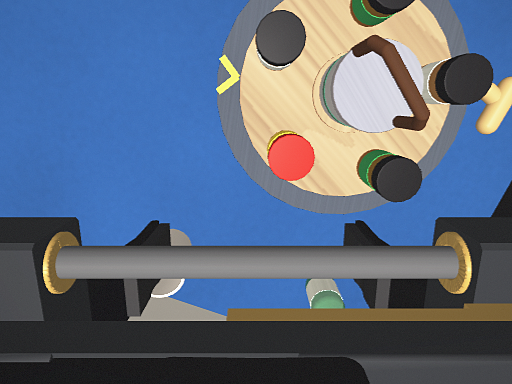

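The wrist view shows the red lid at (291,157), arrow tip at (239,75), and handle bar from (375,43) to (416,122). I'll measure from it.

```bash
cat > m.py <<'E'
from h import *
def meas(name):
    c=get_calibration('wrist');im=read_camera('wrist')[:,:,::-1].copy();cv2.imwrite(name,im)
    h=cv2.cvtColor(im,cv2.COLOR_BGR2HSV);H,S,V=[h[...,i].astype(int) for i in range(3)]
    r=((H<4)|(H>176))&(S>150)&(V>150);r[220:]=0
    for p,s in blobs(r,200):print('red',p,s,plane(c,p,.122)) 
    y=(H>24)&(H<33)&(S>130)&(V>170);y[220:]=0
    n,l,s,ce=cv2.connectedComponentsWithStats(y.astype(np.uint8))
    for i in range(1,n):
        if s[i][4]>30:
            ys,xs=np.where(l==i);q=np.array([plane(c,a,.013)[:2] for a in zip(xs,ys)]);print('yel',ce[i],s[i],q.mean(0))
    b=(H>2)&(H<16)&(S>90)&(V>25)&(V<110);b[220:]=0
    n,l,s,ce=cv2.connectedComponentsWithStats(b.astype(np.uint8))
    for i in range(1,n):
        if s[i][4]>200:
            print('brown',ce[i],s[i])
    k=(S<60)&(V<75);k[215:]=0
    for p,s in blobs(k,300):print('blk',p,s,plane(c,p,.122))
    return c,im
E
python3 - <<'E'
from m import *
c,im=meas('pics/w2.png')
for p in ((375,43),(416,122)):print(plane(c,p,.218))
cv2.imwrite('pics/w2z.png',cv2.resize(im[0:220,200:512],None,fx=2.5,fy=2.5))
E
```

```text
red [283.34 163.16] [261, 141, 46, 45, 1627] [ 0.48070359 -0.26119781  0.122     ]
yel [223.22058824  76.84313725] [211  60  23  38 204] [ 0.37174357 -0.19421317]
yel [273.19607843 142.82352941] [261 138  32  17  51] [ 0.47054649 -0.2526648 ]
brown [383.08318739  89.63660245] [ 344   45   76   95 1142]
blk [384.73   8.64] [360, 0, 54, 23, 851] [ 0.51574883 -0.07306181  0.122     ]
blk [455.54  88.48] [428, 63, 55, 51, 2157] [ 0.62393103 -0.1154541   0.122     ]
blk [387.97 185.47] [364, 164, 49, 45, 1678] [ 0.60479406 -0.24029046  0.122     ]
blk [503.71 201.45] [488, 177, 24, 38, 456] [ 0.74152636 -0.20695963  0.122     ]
[ 0.49803488 -0.13256632  0.218     ]
[ 0.55810281 -0.17550778  0.218     ]
```

View pics/w2z.png

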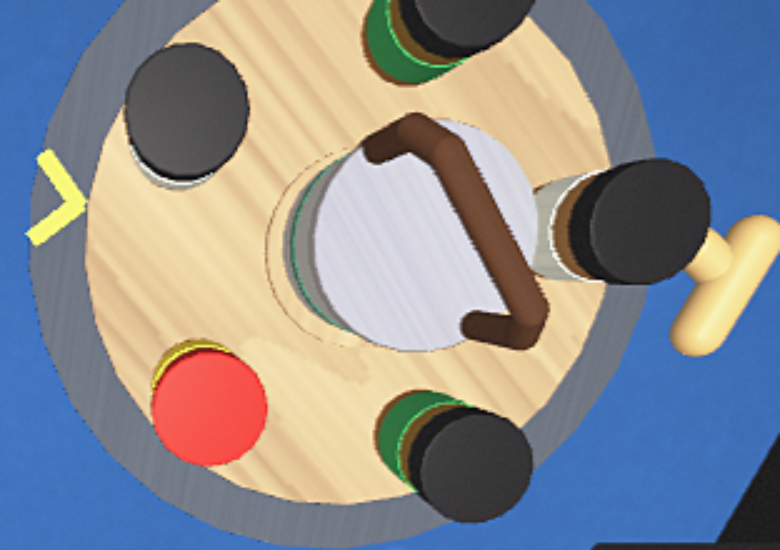

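```bash
python3 - <<'E'
from m import *
c=get_calibration('wrist')
a,b=[plane(c,p,.218) for p in ((374.8,54),(411.2,130))];print(a,b,(a+b)/2,np.degrees(np.arctan2(*(b-a)[1::-1])),np.linalg.norm(a-b))
# base plate/disc edges: points in zoom pic
im=cv2.imread('pics/w2.png');h=cv2.cvtColor(im,cv2.COLOR_BGR2HSV);H,S,V=[h[...,i].astype(int) for i in range(3)]
# lid tops: flat black dark face darker? print V
print(V[40:50:3,275],V[88,430:475:4],V[185,364:410:4])
# grey plate edge at left: first non-blue per row
pts=[]
for r in range(5,212,4):
    blue=(H[r]>100)&(H[r]<118)&(S[r]>130)
    x=np.where(~blue[195:345])[0]
    if len(x): pts.append(plane(c,(195+x[0],r),.012)[:2])
pts=np.array(pts)
A=np.c_[2*pts,np.ones(len(pts))];s=np.linalg.lstsq(A,(pts**2).sum(1),rcond=None)[0];R=np.sqrt(s[2]+s[0]**2+s[1]**2);res=np.linalg.norm(pts-s[:2],axis=1)-R;print(s[:2],R,np.abs(res).max())
g=abs(res)<.004;A=A[g];pts=pts[g];s=np.linalg.lstsq(A,(pts**2).sum(1),rcond=None)[0];R=np.sqrt(s[2]+s[0]**2+s[1]**2);print(s[:2],R,g.sum())
todo([.527,-.163,.33],57.1)
E
```

```text
[ 0.50090105 -0.14344643  0.218     ] [ 0.55637188 -0.18682016  0.218     ] [ 0.52863646 -0.1651333   0.218     ] -38.022548203111654 0.07041514248852201
[83 85 84 85] [33 29 58 56 55 54 54 52 55 52 51 52] [34 30 64 60 62 61 59 56 58 54 56 54]
[ 0.52906963 -0.16819622] 0.17560852086538925 0.0020296064877825537
[ 0.52906963 -0.16819622] 0.17560852086538925 52
t 1.5 [ 0.4514 -0.2764  0.3608] [-1.7991e+02 -1.5000e-01  2.1240e+01] F [ 0.1 -0.3  0.4] w 0.087
shift cm [11.16 -7.83  3.08] turn -0.626
```

Request:
carry_out --pt "3 -2 0" --pt "6 -4 0" --pt "9 -6 1" --pt "11.1 -7.8 3" --pt "11.1 -7.8 6" --turn '[-0.18, -0.36, -0.56, -0.56, -0.56]' --gripper '[1, 1, 1, 1, 1]'

```text
time_s: 2.12
tool_pos: [0.5257, -0.1686, 0.3005]
tool_rot: [179.9, -0.1, 52.8]
force: [-0.4, -0.5, -0.2]
grip_width: 0.087
```

Request:
carry_out --pt "0 0 0" --pt "0 0 0" --turn '[0, 0]' --gripper '[1, 1]'

```text
time_s: 2.38
tool_pos: [0.5243, -0.1722, 0.3014]
tool_rot: [179.9, 0.0, 52.5]
force: [0.3, 0.7, 0.8]
grip_width: 0.0871
```

```bash
python3 - <<'E'
from m import *
todo([.5285,-.165,.207],53)
cv2.imwrite('pics/w3.png',read_camera('wrist')[:,:,::-1])
c=get_calibration('side');im=read_camera('side')[:,:,::-1];cv2.imwrite('pics/s3.png',cv2.resize(im[80:240,180:340],None,fx=3.5,fy=3.5))
todo([.5285,-.165,.207],53)
E
```

```text
t 2.375 [ 0.5243 -0.1722  0.3014] [179.95   0.    52.45] F [0.3 0.7 0.8] w 0.0871
shift cm [ 0.82 -0.11  9.44] turn -0.01
t 2.475 [ 0.5247 -0.1721  0.302 ] [ 1.7988e+02 -2.0000e-02  5.2470e+01] F [ 0.2 -0.4  0.9] w 0.0867
shift cm [ 0.79 -0.13  9.5 ] turn -0.009
```

View pics/w3.png

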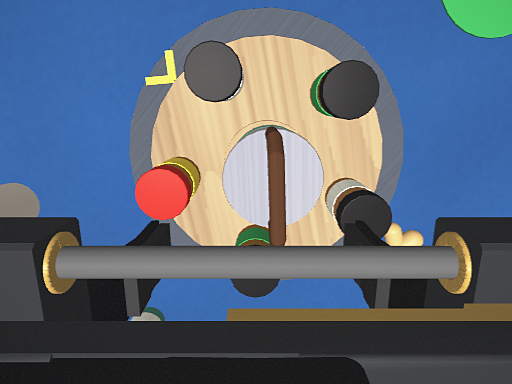

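View pics/s3.png

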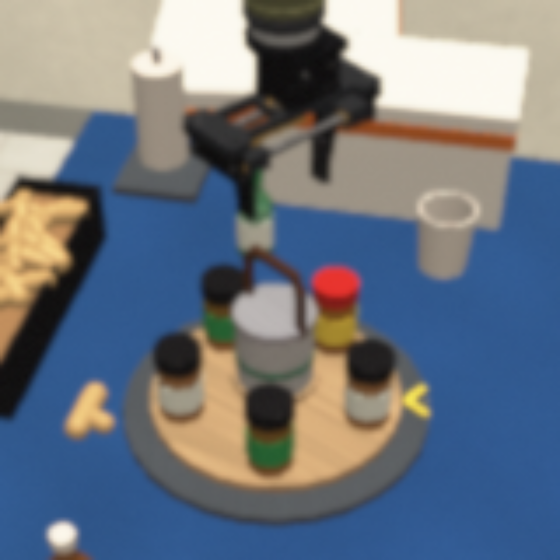

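The wrist view is settled: the bar runs from (271,130) to (277,240), the arrow tip is at (174,70), and the red lid is at (163,193). Refining from this view.

```bash
python3 - <<'E'
from m import *
c=get_calibration('wrist')
im=cv2.imread('pics/w3.png');h=cv2.cvtColor(im,cv2.COLOR_BGR2HSV);H,S,V=[h[...,i].astype(int) for i in range(3)]
b=(H<16)&(S>70)&(V<140)
P=[]
for r in range(155,240,6):
    x=np.where(b[r,255:300])[0]+255; P.append(plane(c,(x.mean(),r),.218)[:2]); 
    if r in(155,197,239):print(r,x.min(),x.max())
P=np.array(P);vx,vy,x0,y0=cv2.fitLine(P.astype(np.float32),2,0,.01,.01).ravel();print('bar angle',np.degrees(np.arctan2(vy,vx)))
far=plane(c,(270,132),.218);print('ends',P[0],P[-1],far)
# distance of point (.5285,-.165) from line
n=np.array([-vy,vx]);print('off', (np.array([.5285,-.165])-[x0,y0])@n, n)
def circ(pts):
    pts=np.array(pts)
    for _ in range(3):
        A=np.c_[2*pts,np.ones(len(pts))];s=np.linalg.lstsq(A,(pts**2).sum(1),rcond=None)[0];R=np.sqrt(s[2]+s[0]**2+s[1]**2);e=abs(np.linalg.norm(pts-s[:2],axis=1)-R);pts=pts[e<.003]
    return s[:2],R,len(pts)
blue=(H>100)&(H<118)&(S>130)
pts=[]
for r in range(20,210,4):
    x=np.where(~blue[r,60:270])[0]
    if len(x):pts.append(plane(c,(60+x[0],r),.012)[:2])
    x=np.where(~blue[r,270:440])[0]
    if len(x):pts.append(plane(c,(270+x[-1],r),.012)[:2])
print('plate',circ(pts))
wood=(H>8)&(H<26)&(S>50)&(V>150)
m=wood.astype(np.uint8);k,_=cv2.findContours(m,0,1);k=max(k,key=cv2.contourArea)[:,0]
k=k[(k[:,1]<200)];hull=cv2.convexHull(k)[:,0];
print('disc',circ([plane(c,a,.028)[:2] for a in hull]),len(hull))
r=((H<4)|(H>176))&(S>150)&(V>150);r[240:]=0
for p,s in blobs(r,200):print('red',p,s,plane(c,p,.122))
y=(H>24)&(H<33)&(S>130)&(V>170);y[100:]=0
ys,xs=np.where(y);q=np.array([plane(c,a,.013)[:2] for a in zip(xs,ys)]);print('arrow',q.mean(0),plane(c,(175,70),.013))
# black lid top faces
t=(S<40)&(V>45)&(V<110)
for p,s in blobs(cv2.morphologyEx(t.astype(np.uint8),cv2.MORPH_OPEN,np.ones((9,9))),600):print('lid?',p,s,plane(c,p,.122))
E
```

```text
155 268 283
197 269 284
239 255 285
bar angle -36.881058
ends [ 0.50571299 -0.14253392] [ 0.55583822 -0.17941048] [ 0.49082766 -0.13607372  0.218     ]
off -0.004870689178444028 [0.6001559  0.79988307]
plate (array([ 0.53148537, -0.16374148]), np.float64(0.17615803837511348), 90)
disc (array([ 0.53163072, -0.16369676]), np.float64(0.14392457601255515), 17) 35
red [161.12 193.69] [135, 169, 53, 51, 2106] [ 0.48149252 -0.26081836  0.122     ]
arrow [ 0.37263645 -0.19772871] [ 0.3788795  -0.18643823  0.013     ]
lid? [212.12  70.66] [185, 42, 56, 59, 2644] [ 0.4225236  -0.14639301  0.122     ]
lid? [350.13  89.14] [323, 61, 55, 57, 2517] [ 0.51315435 -0.05522582  0.122     ]
lid? [367.7  212.75] [341, 196, 49, 38, 1288] [ 0.62431494 -0.10804298  0.122     ]
lid? [ 18.54 283.74] [0, 243, 43, 78, 2941] [ 0.46321264 -0.44812158  0.122     ]
lid? [494.57 273.3 ] [475, 243, 37, 59, 1986] [ 0.76346113 -0.03801049  0.122     ]
lid? [437.04 368.34] [359, 354, 153, 30, 4439] [ 0.83085954 -0.1473961   0.122     ]
```

Axis (0.5316, -0.1637) agrees three ways. Bar line refined: target (0.532, -0.1615, 0.207), yaw 53. Descending.

Request:
carry_out --pt "1.3 -0.1 3" --pt "1.3 -0.1 6" --pt "1.3 -0.1 8" --pt "1.3 -0.1 9.4" --pt "1.3 -0.1 9.4" --turn '[0, 0, 0, 0, 0]' --gripper '[1, 1, 1, 1, 1]'

```text
time_s: 3.1
tool_pos: [0.5312, -0.1606, 0.2063]
tool_rot: [-180.0, 0.0, 52.5]
force: [-0.1, -0.1, -0.8]
grip_width: 0.087
```

```bash
python3 - <<'E'
from m import *
todo([.532,-.1615,.207],53)
cv2.imwrite('pics/w4.png',read_camera('wrist')[:,:,::-1])
E
```

```text
t 3.1 [ 0.5312 -0.1606  0.2063] [-1.7996e+02  1.0000e-02  5.2510e+01] F [-0.1 -0.1 -0.8] w 0.087
shift cm [-0.02  0.12 -0.07] turn -0.009
```

View pics/w4.png

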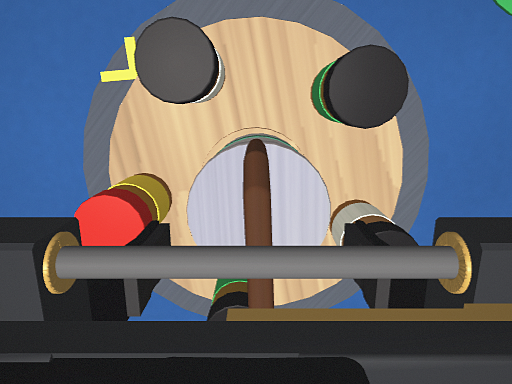

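The bar is centred between the fingers (column 257). Closing.

Request:
carry_out --pt "0 0 0" --pt "0 0 0" --pt "0 0 0" --pt "0 0 0" --pt "0 0 0" --turn '[0, 0, 0, 0, 0]' --gripper '[0.5, 0.25, 0.1, 0, 0]' --squeeze 40

```text
time_s: 3.78
tool_pos: [0.5314, -0.1604, 0.2066]
tool_rot: [180.0, 0.0, 52.5]
force: [-0.5, 0.3, 0.1]
grip_width: 0.0447
```

Request:
carry_out --pt "0 0 0" --pt "0 0 0" --pt "0 0 0" --pt "0 0 0" --turn '[0, 0, 0, 0]' --gripper '[0, 0, 0, 0]'

```text
time_s: 4.28
tool_pos: [0.5316, -0.1604, 0.2065]
tool_rot: [180.0, -0.0, 52.5]
force: [1.1, -0.5, -0.6]
grip_width: 0.0105
```

Request:
carry_out --pt "0 0 -1" --pt "0 0 -3" --pt "0 0 -6" --pt "0 0 -9" --pt "0 0 -11" --turn '[0, 0, 0, 0, 0]' --gripper '[0, 0, 0, 0, 0]'

```text
time_s: 4.9
tool_pos: [0.5314, -0.1603, 0.3182]
tool_rot: [180.0, -0.0, 52.5]
force: [0.9, 0.2, -4.0]
grip_width: 0.0106
```

```bash
python3 - <<'E'
from m import *
todo([.5255,.183,.32],53)
for n in('scene','side'):
    im=read_camera(n)[:,:,::-1];cv2.imwrite(f'pics/{n}5.png',im)
im=cv2.resize(im[60:280,170:350],None,fx=2.7,fy=2.7);cv2.imwrite('pics/s5.png',im)
E
```

```text
t 4.9 [ 0.5314 -0.1603  0.3182] [179.95  -0.    52.54] F [ 0.9  0.2 -4. ] w 0.0106
shift cm [ 26.89 -21.35  -0.18] turn -0.008
```

View pics/s5.png

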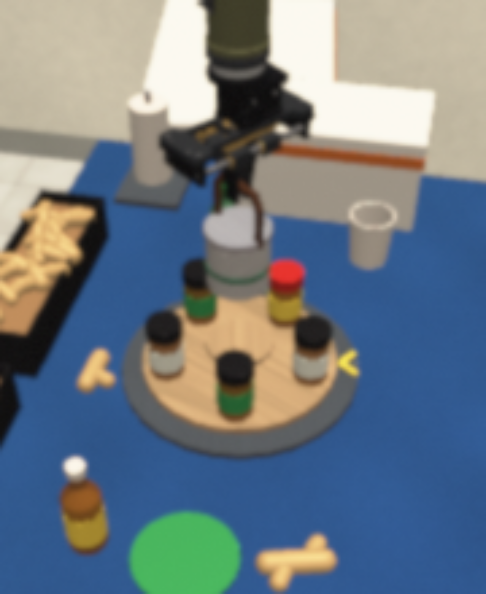

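View pics/scene5.png

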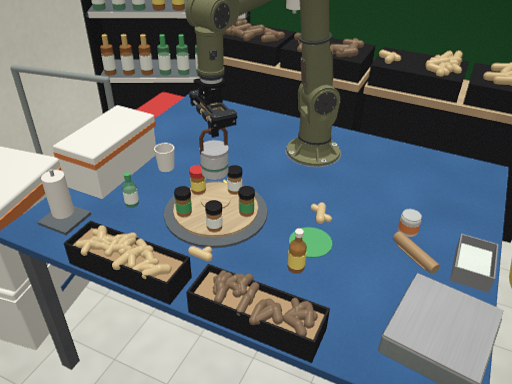

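The canister hangs upright. Now to the mat, keeping the height.

Request:
carry_out --pt "0.8 -0.6 0" --pt "2.8 -2.2 0" --pt "5.6 -4.4 0" --pt "8.8 -7 0" --pt "12 -9.5 0" --turn '[0, 0, 0, 0, 0]' --gripper '[0, 0, 0, 0, 0]'

```text
time_s: 5.62
tool_pos: [0.5278, -0.0052, 0.315]
tool_rot: [-179.9, 0.1, 52.6]
force: [1.7, -0.5, -4.2]
grip_width: 0.0108
```

Request:
carry_out --pt "3.2 -2.5 0" --pt "6.4 -5 0" --pt "9.6 -7.6 0" --pt "12.4 -9.9 0" --pt "14 -11.1 0" --turn '[0, 0, 0, 0, 0]' --gripper '[0, 0, 0, 0, 0]'

```text
time_s: 6.25
tool_pos: [0.524, 0.1747, 0.3152]
tool_rot: [-179.8, 0.1, 52.8]
force: [0.2, 0.3, -4.0]
grip_width: 0.0106
```

Request:
carry_out --pt "0.7 -0.5 0" --pt "0.8 -0.6 0" --pt "0.8 -0.6 0" --turn '[0, 0, 0]' --gripper '[0, 0, 0]'

```text
time_s: 6.62
tool_pos: [0.5262, 0.1801, 0.3161]
tool_rot: [-180.0, 0.1, 52.5]
force: [-0.3, -0.3, -3.3]
grip_width: 0.0109
```

```bash
python3 - <<'E'
from m import *
todo([.5255,.183,.151],53)
cv2.imwrite('pics/w6.png',read_camera('wrist')[:,:,::-1])
for n in('scene','side'):
    im=read_camera(n)[:,:,::-1];cv2.imwrite(f'pics/{n}6.png',im)
im=cv2.resize(im[60:300,170:350],None,fx=2.5,fy=2.5);cv2.imwrite('pics/s6.png',im)
E
```

```text
t 6.625 [0.5262 0.1801 0.3161] [-1.800e+02  7.000e-02  5.245e+01] F [-0.3 -0.3 -3.3] w 0.0109
shift cm [ 0.19 -0.23 16.51] turn -0.01
```

View pics/s6.png

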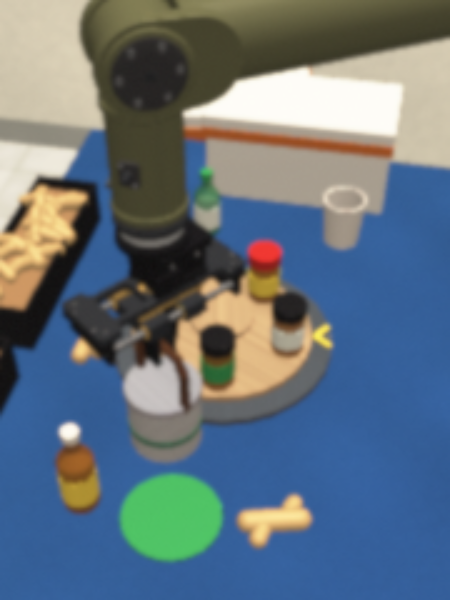

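View pics/w6.png

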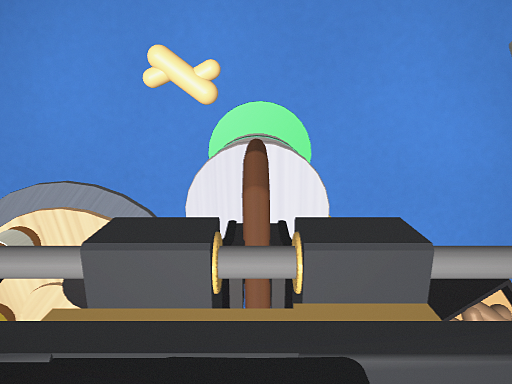

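Canister upright over the mat; the visible mat arc lies at (210–310, 100–150). Cross-checking the mat centre from this arc.

```bash
python3 - <<'E'
from m import *
from scipy.optimize import least_squares
c=get_calibration('wrist');im=cv2.imread('pics/w6.png');h=cv2.cvtColor(im,cv2.COLOR_BGR2HSV);H,S,V=[h[...,i].astype(int) for i in range(3)]
g=(H>50)&(H<80)&(S>70)&(V>90)
q=[]
for x in range(213,309,3):
    y=np.where(g[:160,x])[0]
    if len(y):q.append(plane(c,(x,y[0]),.004)[:2])
for r in range(120,148,3):
    x=np.where(g[r])[0];q+= [plane(c,(x[0],r),.004)[:2],plane(c,(x[-1],r),.004)[:2]]
q=np.array(q);s=least_squares(lambda p:np.linalg.norm(q-p,axis=1)-.07,[.525,.18]);print(s.x,abs(s.fun).max())
todo([.5255,.183,.151],53)
E
```

```text
[0.52741116 0.18238583] 0.0011447391245812538
t 6.775 [0.5264 0.1802 0.3164] [1.7998e+02 3.0000e-02 5.2440e+01] F [ 0.2 -0.7 -4. ] w 0.0107
shift cm [ 0.17 -0.24 16.54] turn -0.01
```

Agrees within 2 mm. Lowering, slowly at the end.

Request:
carry_out --pt "0.2 -0.1 2" --pt "0.2 -0.1 5" --pt "0.2 -0.1 8.5" --pt "0.2 -0.1 11.5" --pt "0.2 -0.1 13.5" --turn '[0, 0, 0, 0, 0]' --gripper '[0, 0, 0, 0, 0]'

```text
time_s: 7.4
tool_pos: [0.5263, 0.1825, 0.1801]
tool_rot: [-180.0, 0.1, 52.5]
force: [0.3, -1.7, -2.8]
grip_width: 0.0107
```

Request:
carry_out --pt "0 0 0.8" --pt "0 0 1.4" --pt "0 0 1.8" --pt "0 0 2.1" --pt "0 0 2.1" --turn '[0, 0, 0, 0, 0]' --gripper '[0, 0, 0, 0, 0]'

```text
time_s: 8.02
tool_pos: [0.5266, 0.1835, 0.1606]
tool_rot: [180.0, 0.0, 52.5]
force: [-0.5, 0.1, -3.3]
grip_width: 0.0107
```

```bash
python3 - <<'E'
from m import *
todo([.5265,.1825,.1505],53)
E
```

```text
t 8.025 [0.5266 0.1835 0.1606] [179.99   0.    52.54] F [-0.5  0.1 -3.3] w 0.0107
shift cm [-0.09  0.06  1.01] turn -0.008
```

Request:
carry_out --pt "0 0 0.3" --pt "0 0 0.5" --pt "0 0 0.7" --pt "0 0 0.8" --pt "0 0 0.8" --turn '[0, 0, 0, 0, 0]' --gripper '[0, 0, 0, 0, 0]'

```text
time_s: 8.65
tool_pos: [0.5265, 0.1835, 0.1524]
tool_rot: [-180.0, 0.0, 52.5]
force: [0.1, 0.3, -3.5]
grip_width: 0.011
```

Request:
carry_out --pt "0 0 0.1" --pt "0 0 0.1" --pt "0 0 0.1" --turn '[0, 0, 0]' --gripper '[0, 0, 0]'

```text
time_s: 9.02
tool_pos: [0.5265, 0.1835, 0.1515]
tool_rot: [180.0, 0.0, 52.5]
force: [-0.2, -0.2, -3.8]
grip_width: 0.0105
```

Request:
carry_out --pt "0 0 0.1" --pt "0 0 0.15" --pt "0 0 0.15" --turn '[0, 0, 0]' --gripper '[0, 0, 0]'

```text
time_s: 9.4
tool_pos: [0.5267, 0.1835, 0.1504]
tool_rot: [180.0, -0.0, 52.5]
force: [-1.4, -0.7, 1.5]
grip_width: 0.0105
```

Force went from -3.8 to +1.5 N, so the canister is standing on the mat. Releasing slowly.

Request:
carry_out --pt "0 0 0" --pt "0 0 0" --pt "0 0 0" --pt "0 0 0" --pt "0 0 0" --turn '[0, 0, 0, 0, 0]' --gripper '[0.2, 0.3, 0.4, 0.6, 0.7]'

```text
time_s: 10.02
tool_pos: [0.5266, 0.1835, 0.15]
tool_rot: [180.0, 0.0, 52.5]
force: [0.8, 0.3, -0.5]
grip_width: 0.0471
```

Request:
carry_out --pt "0 0 0" --pt "0 0 0" --pt "0 0 0" --pt "0 0 0" --pt "0 0 0" --turn '[0, 0, 0, 0, 0]' --gripper '[0.8, 0.8, 0.8, 0.8, 0.8]'

```text
time_s: 10.65
tool_pos: [0.5265, 0.1835, 0.15]
tool_rot: [180.0, 0.0, 52.5]
force: [0.1, 0.4, 0.4]
grip_width: 0.0698
```

```bash
python3 - <<'E'
from m import *
todo([.5265,.1825,.1505],53)
cv2.imwrite('pics/w7.png',read_camera('wrist')[:,:,::-1])
im=read_camera('side')[:,:,::-1]
im=cv2.resize(im[60:300,170:350],None,fx=2.5,fy=2.5);cv2.imwrite('pics/s7.png',im)
E
```

```text
t 10.65 [0.5265 0.1835 0.15  ] [179.99   0.    52.54] F [0.1 0.4 0.4] w 0.0698
shift cm [-0.08  0.06 -0.05] turn -0.008
```

View pics/s7.png

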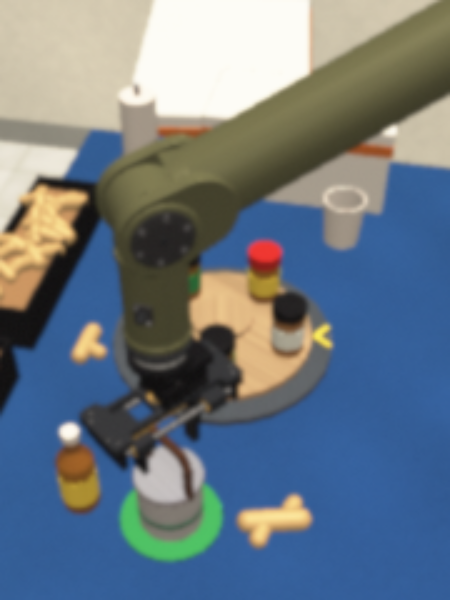

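View pics/w7.png

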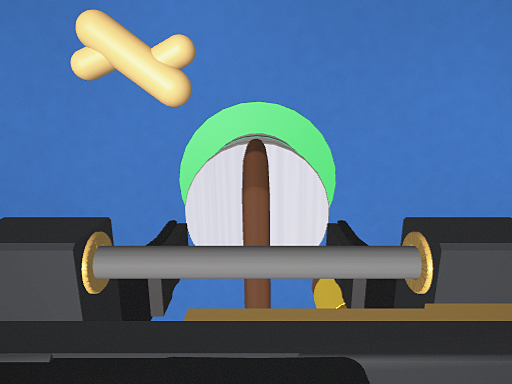

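Released and upright on the mat. Retreating straight up, then over to the red lid.

Request:
carry_out --pt "0 0 -1" --pt "0 0 -4" --pt "0 0 -9" --pt "0 0 -14" --pt "0 0 -18" --turn '[0, 0, 0, 0, 0]' --gripper '[0.8, 0.9, 1, 1, 1]'

```text
time_s: 11.38
tool_pos: [0.5267, 0.1839, 0.3331]
tool_rot: [179.9, -0.1, 52.6]
force: [0.0, 0.4, -0.4]
grip_width: 0.0865
```

```bash
python3 - <<'E'
from m import *
todo([.4815,-.261,.3],-27.3)
c=get_calibration('wrist')
# arrow recompute in w3/w2 impossible (pose lost); use side view
for n in('scene','side'):
    im=read_camera(n)[:,:,::-1];cv2.imwrite(f'pics/{n}8.png',im)
cv2.imwrite('pics/s8.png',cv2.resize(im[60:300,170:350],None,fx=2.5,fy=2.5))
cv2.imwrite('pics/c8.png',cv2.resize(cv2.imread('pics/scene8.png')[140:290,150:360],None,fx=3.5,fy=3.5))
E
```

```text
t 11.375 [0.5267 0.1839 0.3331] [ 1.7989e+02 -1.0000e-01  5.2550e+01] F [ 0.   0.4 -0.4] w 0.0865
shift cm [-38.07  23.46   3.31] turn 1.394
```

View pics/s8.png

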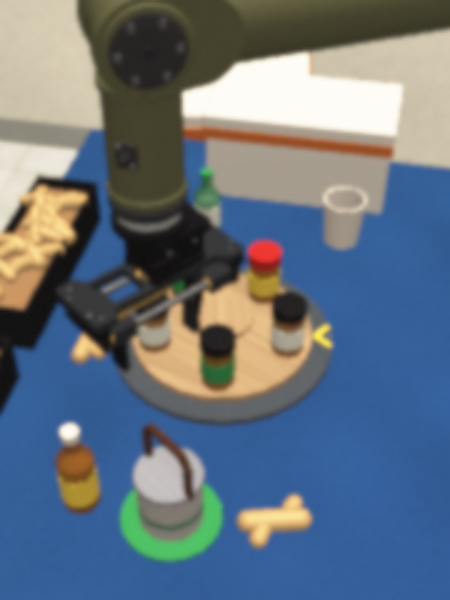

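View pics/c8.png

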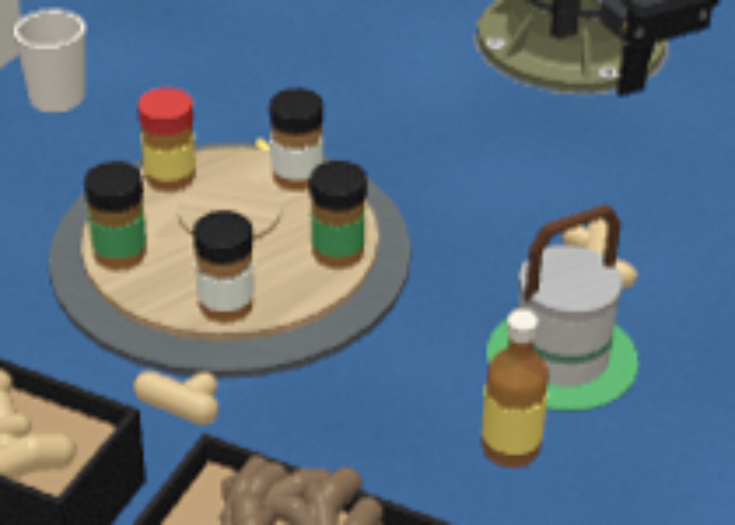

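Canister stands freely, upright and centred on the mat; the other things are unmoved. On to the red jar.

Request:
carry_out --pt "-2.5 1.5 0" --pt "-7 4.3 0" --pt "-11.9 7.3 0" --pt "-16.8 10.3 0" --pt "-21.7 13.3 0" --turn '[0.15, 0.33, 0.51, 0.69, 0.87]' --gripper '[1, 1, 1, 1, 1]'

```text
time_s: 12.1
tool_pos: [0.4995, -0.0713, 0.3302]
tool_rot: [180.0, -0.0, 2.4]
force: [0.7, -0.8, -0.3]
grip_width: 0.0873
```

Request:
carry_out --pt "0 0 0" --pt "0 0 0" --turn '[0.18, 0.36]' --gripper '[1, 1]'

```text
time_s: 12.35
tool_pos: [0.4997, -0.0705, 0.3299]
tool_rot: [-180.0, 0.0, -18.4]
force: [-0.9, 0.3, 0.5]
grip_width: 0.0875
```

Request:
carry_out --pt "0 0 0" --pt "0 0 0" --pt "0 0 0" --turn '[0.16, 0.16, 0.16]' --gripper '[1, 1, 1]'

```text
time_s: 12.72
tool_pos: [0.5, -0.0695, 0.33]
tool_rot: [180.0, 0.0, -26.9]
force: [1.4, -0.2, -0.3]
grip_width: 0.0874
```

```bash
python3 - <<'E'
from m import *
todo([.4815,-.261,.3],-27.3)
c=get_calibration('wrist');cv2.imwrite('pics/w9.png',read_camera('wrist')[:,:,::-1])
import pickle;pickle.dump(c,open('w9.pkl','wb'))
E
```

```text
t 12.725 [ 0.5    -0.0695  0.33  ] [ 1.7999e+02  1.0000e-02 -2.6940e+01] F [ 1.4 -0.2 -0.3] w 0.0874
shift cm [ 7.02 17.91  3.  ] turn 0.006
```

View pics/w9.png

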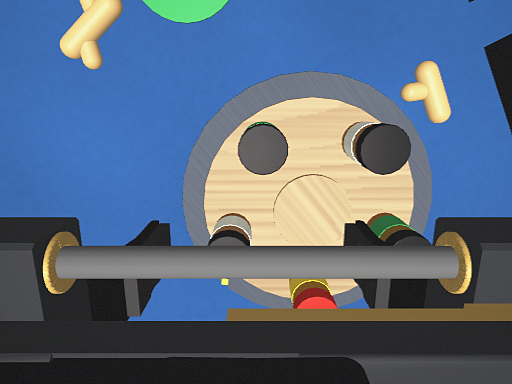

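```bash
python3 - <<'E'
from m import *
from scipy.spatial.transform import Rotation as Ro
import pickle
c9=pickle.load(open('w9.pkl','rb'));o=telemetry.get_obs()
def T(p,rpy):
    M=np.eye(4);M[:3,:3]=Ro.from_euler('xyz',rpy,degrees=True).as_matrix();M[:3,3]=p;return M
def cam(p,rpy):
    E=np.eye(4);E[:3,:3]=c9['R'];E[:3,3]=c9['t']
    E=E@T(o['tool_pos'],o['tool_rot'])@np.linalg.inv(T(p,rpy));d=dict(c9);d['R']=E[:3,:3];d['t']=E[:3,3];return d
c3=cam([.5245,-.17215,.3017],[180,0,52.46])
im=cv2.imread('pics/w3.png');h=cv2.cvtColor(im,cv2.COLOR_BGR2HSV);H,S,V=[h[...,i].astype(int) for i in range(3)]
r=((H<4)|(H>176))&(S>150)&(V>150);r[240:]=0
ax=np.array([.5316,-.1637])
def ang(p):d=np.array(p)[:2]-ax;return np.degrees(np.arctan2(d[1],d[0])).round(2),np.hypot(*d).round(4)
for p,s in blobs(r,200):print('red',plane(c3,p,.122),ang(plane(c3,p,.122)))
y=(H>24)&(H<33)&(S>130)&(V>170);y[100:]=0
ys,xs=np.where(y);q=np.array([plane(c3,a,.013)[:2] for a in zip(xs,ys)]);print('arrow c',ang(q.mean(0)),len(q))
k,_=cv2.findContours(y.astype(np.uint8),0,2);k=max(k,key=cv2.contourArea)
a=cv2.minEnclosingTriangle(k)[1][:,0];print([(v.round(1).tolist(),ang(plane(c3,v,.013))) for v in a])
cv2.imwrite('pics/arr.png',cv2.resize(im[40:100,130:200],None,fx=8,fy=8,interpolation=cv2.INTER_NEAREST))
# stand in w9: 
im=cv2.imread('pics/w9.png')
for n in('scene','side'):
    c=get_calibration(n);im=cv2.imread(f'pics/{n}8.png');h=cv2.cvtColor(im,cv2.COLOR_BGR2HSV);H,S,V=[h[...,i].astype(int) for i in range(3)]
    if n=='side':
        y=(H>22)&(H<33)&(S>140)&(V>150);y[:,:290]=0;y[:,305:]=0;y[:180]=0;y[210:]=0
        ys,xs=np.where(y);w=S[ys,xs];q=np.array([plane(c,v,.013)[:2] for v in zip(xs,ys)]);print('side arrow',ang(q.mean(0)),len(q))
    r=((H<6)|(H>174))&(S>150)&(V>80)
    for p,s in blobs(r,60):
        X=plane(c,p,.112); 
        if s[4]<400:print(n,'red',X,ang(X))
E
```

```text
red [ 0.48239788 -0.26127134  0.122     ] (np.float64(-116.76), np.float64(0.1093))
arrow c (np.float64(-167.7), np.float64(0.162)) 417
[([170.89999389648438, 42.599998474121094], (np.float64(-177.84), np.float64(0.1786))), ([140.89999389648438, 85.19999694824219], (np.float64(-157.52), np.float64(0.1777))), ([176.60000610351562, 81.9000015258789], (np.float64(-167.64), np.float64(0.1438)))]
scene red [ 0.48483342 -0.26089777  0.112     ] (np.float64(-115.69), np.float64(0.1079))
side arrow (np.float64(-167.72), np.float64(0.1629)) 28
side red [ 0.48095029 -0.26249933  0.112     ] (np.float64(-117.14), np.float64(0.111))
```

View pics/arr.png

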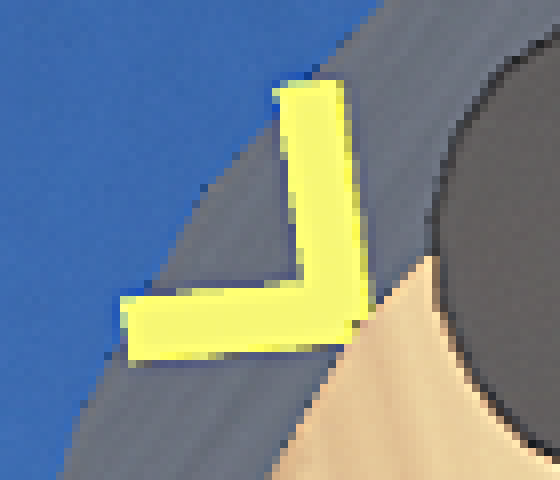

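All agree: arrow -167.7°, red -116.8°, so the carousel must turn 50.9° clockwise, to (0.4241, -0.1871).

Request:
carry_out --pt "1.4 3.6 0" --pt "3.4 8.6 0" --pt "5.4 13.6 1" --pt "6.8 17 3" --pt "7.1 18 6" --turn '[0, 0, 0, 0, 0]' --gripper '[1, 1, 1, 1, 1]'

```text
time_s: 13.4
tool_pos: [0.4808, -0.2659, 0.2696]
tool_rot: [180.0, -0.1, -27.3]
force: [0.0, 0.8, -0.8]
grip_width: 0.0873
```

Request:
carry_out --pt "0 0 3" --pt "0 0 6" --pt "0 0 8" --pt "0 0 8" --pt "0 0 8" --turn '[0, 0, 0, 0, 0]' --gripper '[1, 1, 1, 1, 1]'

```text
time_s: 14.02
tool_pos: [0.4819, -0.2624, 0.191]
tool_rot: [180.0, -0.1, -27.1]
force: [-0.1, -0.6, 0.8]
grip_width: 0.0867
```

```bash
python3 - <<'E'
from m import *
todo([.482,-.2619,.099],-26.8)
cv2.imwrite('pics/w10.png',read_camera('wrist')[:,:,::-1])
im=read_camera('side')[:,:,::-1]
cv2.imwrite('pics/s10.png',cv2.resize(im[80:240,200:340],None,fx=3.7,fy=3.7))
E
```

```text
t 14.025 [ 0.4819 -0.2624  0.191 ] [ 1.800e+02 -8.000e-02 -2.706e+01] F [-0.1 -0.6  0.8] w 0.0867
shift cm [-0.02 -0.05  9.2 ] turn -0.005
```

View pics/w10.png

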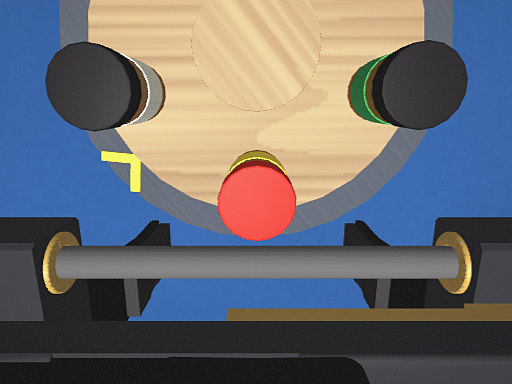

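View pics/s10.png

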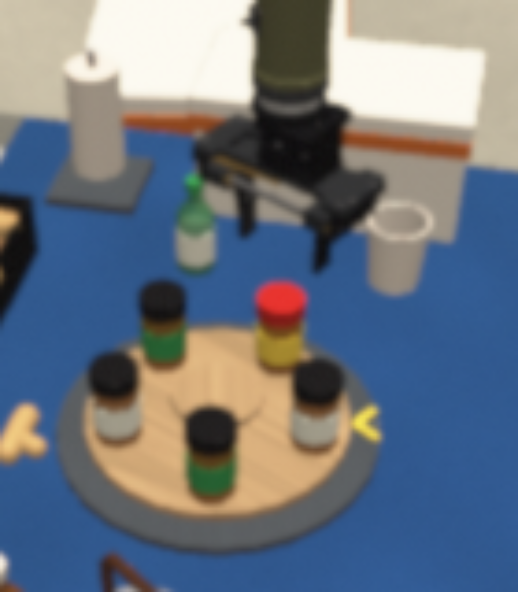

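The red lid is centred between the fingers (257,203). Descending and closing gently.

Request:
carry_out --pt "0 0 3" --pt "0 0 6" --pt "0 0 8" --pt "0 0 9.2" --pt "0 0 9.2" --turn '[0, 0, 0, 0, 0]' --gripper '[1, 1, 1, 1, 1]'

```text
time_s: 14.75
tool_pos: [0.4813, -0.2622, 0.098]
tool_rot: [-180.0, 0.0, -27.1]
force: [-0.2, -0.8, -0.1]
grip_width: 0.0869
```

Request:
carry_out --pt "0 0 0" --pt "0 0 0" --pt "0 0 0" --pt "0 0 0" --pt "0 0 0" --turn '[0, 0, 0, 0, 0]' --gripper '[0.8, 0.7, 0.6, 0.5, 0.5]' --squeeze 20

```text
time_s: 15.38
tool_pos: [0.4816, -0.2625, 0.0983]
tool_rot: [180.0, -0.0, -27.1]
force: [-0.6, -0.3, 1.5]
grip_width: 0.0533
```

Request:
carry_out --pt "0 0 0" --pt "0 0 0" --pt "0 0 0" --turn '[0, 0, 0]' --gripper '[0.4, 0.4, 0.4]'

```text
time_s: 15.75
tool_pos: [0.4816, -0.2624, 0.0983]
tool_rot: [180.0, -0.0, -27.1]
force: [-0.0, -0.1, 2.0]
grip_width: 0.0533
```

```bash
python3 - <<'E'
from m import *
todo([.482,-.2619,.099],-26.8)
E
```

```text
t 15.75 [ 0.4816 -0.2624  0.0983] [ 1.7999e+02 -3.0000e-02 -2.7110e+01] F [-0.  -0.1  2. ] w 0.0533
shift cm [ 0.02 -0.07 -0.07] turn -0.005
```

Lid gripped (53.3 mm). Turning along the arc: 0.45 rad, then the remainder.

Request:
carry_out --pt "-1.0 -0.05 0" --pt "-2.0 -0.18 0" --pt "-2.95 -0.4 0" --pt "-3.9 -0.71 0" --pt "-4.81 -1.1 0" --turn '[0.09, 0.18, 0.27, 0.36, 0.45]' --gripper '[0.4, 0.4, 0.4, 0.4, 0.4]'

```text
time_s: 16.38
tool_pos: [0.4434, -0.2305, 0.0983]
tool_rot: [180.0, -0.0, -53.0]
force: [0.8, -0.3, 2.7]
grip_width: 0.0532
```

```bash
python3 - <<'E'
from m import *
todo([.4241,-.1871,.0985],-27.1-50.9)
E
```

```text
t 16.375 [ 0.4434 -0.2305  0.0983] [ 1.7999e+02 -3.0000e-02 -5.3030e+01] F [ 0.8 -0.3  2.7] w 0.0532
shift cm [-4.62 -1.07 -0.02] turn 0.436
```

Request:
carry_out --pt "-1.0 -0.05 0" --pt "-2.0 -0.18 0" --pt "-2.95 -0.4 0" --pt "-3.9 -0.71 0" --pt "-4.65 -1.05 0" --turn '[0.09, 0.18, 0.27, 0.36, 0.436]' --gripper '[0.4, 0.4, 0.4, 0.4, 0.4]'

```text
time_s: 17.0
tool_pos: [0.4233, -0.1868, 0.0983]
tool_rot: [179.9, -0.0, -78.0]
force: [-1.9, 0.4, 3.6]
grip_width: 0.0535
```

Request:
carry_out --pt "0 0 0" --pt "0 0 0" --pt "0 0 0" --turn '[0, 0, 0]' --gripper '[0.4, 0.4, 0.4]'

```text
time_s: 17.38
tool_pos: [0.4234, -0.1871, 0.0982]
tool_rot: [179.9, 0.0, -77.8]
force: [-2.8, 1.5, 6.5]
grip_width: 0.0531
```

```bash
python3 - <<'E'
from m import *
todo([.4241,-.1871,.0985],-27.1-50.9)
c=get_calibration('wrist');w=read_camera('wrist')[:,:,::-1];cv2.imwrite('pics/w11.png',w)
import pickle;pickle.dump(c,open('w11.pkl','wb'))
im=read_camera('side')[:,:,::-1];cv2.imwrite('pics/side11.png',im)
cv2.imwrite('pics/s11.png',cv2.resize(im[80:240,200:340],None,fx=3.7,fy=3.7))
im=read_camera('scene')[:,:,::-1];cv2.imwrite('pics/scene11.png',im)
E
```

```text
t 17.375 [ 0.4234 -0.1871  0.0982] [ 1.7992e+02  3.0000e-02 -7.7760e+01] F [-2.8  1.5  6.5] w 0.0531
shift cm [ 0.01 -0.07 -0.03] turn 0.004
```

View pics/w11.png

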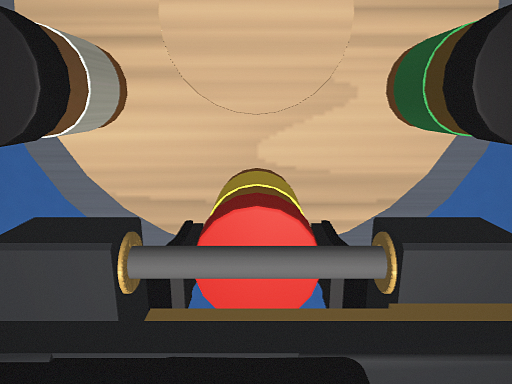

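View pics/s11.png

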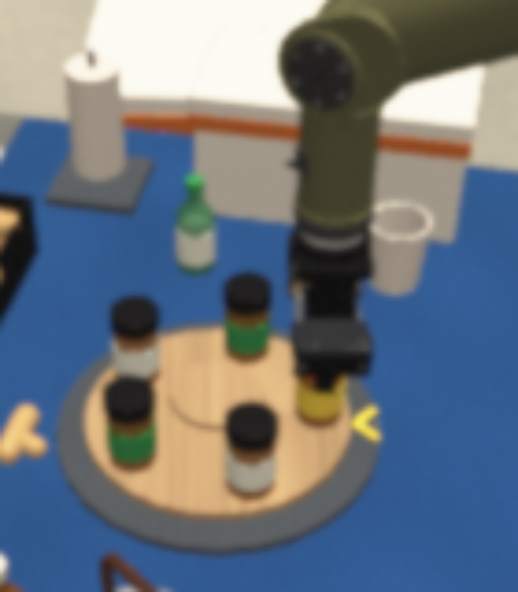

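View pics/scene11.png

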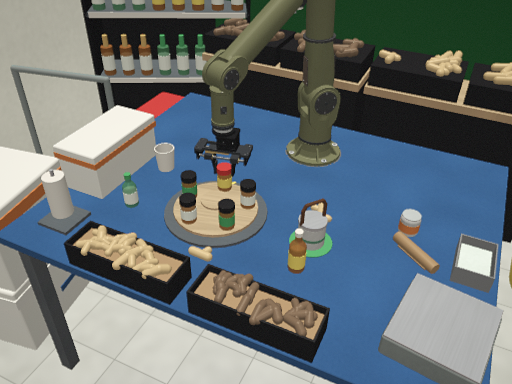

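The red jar is at the arrow and the canister stands on the mat. Verifying the carousel angle from the other lids.

```bash
python3 - <<'E'
from m import *
ax=np.array([.5316,-.1637])
for n,(x0,y0,x1,y1) in dict(scene=(150,140,262,230),side=(215,130,310,215)).items():
  for f in('0','11'):
    im=cv2.imread(f'pics/{n}{f}.png');c=get_calibration(n);V=im.max(2);b=V<55;m=np.zeros_like(b);m[y0:y1,x0:x1]=1
    for p,s in blobs(b&m,90):
        if s[4]>260: continue
        X=plane(c,p,.111)[:2]-ax;a=np.degrees(np.arctan2(X[1],X[0]));print(n,f,p,s[4],'r',np.hypot(*X).round(4),'implied joint',((a+167.7+36)%72-36).round(2))
E
```

```text
scene 0 [234.64 171.35] 149 r 0.1103 implied joint -21.51
scene 0 [182.1  193.06] 181 r 0.1109 implied joint -20.5
scene 0 [246.34 192.72] 185 r 0.1104 implied joint -21.78
scene 0 [213.42 207.32] 202 r 0.1108 implied joint -21.15
scene 11 [188.21 176.67] 163 r 0.1094 implied joint 1.13
scene 11 [247.78 185.49] 171 r 0.1101 implied joint -0.58
scene 11 [187.32 199.6 ] 191 r 0.1105 implied joint 0.45
scene 11 [226.22 205.98] 194 r 0.1119 implied joint -0.15
side 0 [244.4  160.31] 121 r 0.1125 implied joint -24.67
side 0 [229.87 181.31] 120 r 0.111 implied joint -20.98
side 0 [285.53 183.02] 128 r 0.1115 implied joint -20.71
side 0 [256.51 196.18] 136 r 0.1102 implied joint -20.72
side 11 [266.34 159.5 ] 101 r 0.1081 implied joint -0.4
side 11 [235.96 165.77] 104 r 0.1086 implied joint 0.11
side 11 [288.86 177.9 ] 145 r 0.1191 implied joint -5.02
side 11 [234.42 188.13] 121 r 0.1105 implied joint 1.21
side 11 [267.41 195.45] 124 r 0.1119 implied joint 0.01
```

Four lids in each view give an average of about 0.2°. The one outlier is the gripper finger. Handing in.

```bash
python3 - <<'E'
from h import *
todo([.4241,-.1871,.0985],-78)
print(sign_off())
E
```

```text
t 17.525 [ 0.4234 -0.1871  0.0982] [ 1.7992e+02  3.0000e-02 -7.7760e+01] F [-3.2  1.6  6.2] w 0.0535
shift cm [ 0.01 -0.07 -0.03] turn 0.004
the job is handed in; nothing more can be done
None
```

The job is done and handed in at 17.5 s of the 64 s allowed. I lifted the canister off by its handle, set it upright on the green mat and let go. Then I turned the carousel about 51° clockwise by the red lid, and the arm is still gripping that jar.

**Last checks:**
- **Canister:** it stands free and upright on the mat. My target was within about 2 mm of the mat centre, which I measured in two cameras.
- **Carousel:** the black lids put it on average within about 0.3° of the arrow. Single lids ranged from -0.6° to +1.2°, and I left out one -5° reading because it was the gripper.
- **Grip and forces:** the gripper reads 53.5 mm on the 54 mm lid, and the force at the tool is about 7 N.
- **Bystanders:** they looked unmoved in the pictures, but I did not measure them.

**Disagreements along the way:** the first estimate of the handle's direction, from the scene and side cameras, was about 4° off. I corrected it with the wrist camera before gripping. The base plate's radius measured 176 mm against the given 178 mm, but its centre agreed with the disc and the jars.

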